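Clip the filament spool onto its spindle

TASK

First lift the scraper off the filament spool and lay it flat on the bench, clear of the spool feeder. Then take the larger of the two spring clips from the mat, lay it flat on the spool in front of the spindle with its open mouth towards the spindle, and let go of it. Finally push the clip by its back bar, under the spindle's head, until it snaps fully home round the spindle's groove, leaving the smaller clip and everything else on the bench where it is.

Things in the scene. Friction and masses are not known exactly. Their poses are not given: they have to be found in the camera images.
- spindle (a point): Spindle's axis where it leaves the spool's upper flange (flat top at z = 65 mm, on which this point lies). Steel, vertical, fixed: groove 24 mm in diameter from the flange to 16 mm above it; over it a solid head 34 mm in diameter, to 36 mm above the flange. Axes turn with the feeder: -x points out through the feeder's open side, +x is the way to push the clip; z up.
- holder: Spool feeder, fixed: bare metal tray 220 x 220 mm with a grey and blue spool of 200 mm diameter lying in it; origin under the spindle, on the bench. Its -x side is open (no wall, roughly towards the robot); the other three have 5 mm walls, outer faces 110 mm from the spindle, tops 33 mm above the flange (z = 98 mm).
- clip_seat (a point): Larger clip: centre of its round seat, half-way up its 12 mm. When home it lies on the spindle's axis, 6 mm above the flange. x points out of the open mouth, z up. From here along x: jaw tips +26 mm; bridge (60 wide) -13 to -25; neck (20 wide) -25 to -57; back bar (44 wide, its rear face is the one to push) -57 to -67 mm. About 1 mm of play when home.
- clip_neck (a point): The centre of the larger clip's neck (20 mm wide in clip y, 32 mm long in clip x, 12 mm thick), 41 mm behind the seat centre, half-way up: the place to take it from above. Axes as the clip's. It starts on a mat 3 mm thick.
- scraper_grip (a point): Scraper lying flat on the spool, across the way to the spindle. The point is near the centre of mass, in its black handle, half-way up (9 mm above its underside). Handle 85 x 22 x 18 mm (long in x; it runs from -48 to +37 mm of this point), steel blade towards +x, 48 mm wide, 3 mm thick, ending 97 mm from this point. 90 g. z is up.
- mat: Green mat fixed on the bench, 220 x 300 mm, 3 mm thick; origin at the centre of its underside. The two clips lie on it.
- spare_center (a point): Smaller clip of the same pattern without moving jaws, not for this spindle: 72 mm long, 44 mm wide, 10 mm thick, the point at its centre; x towards its mouth. Bystander, on the mat.
- glue: Upright glue bottle, 34 mm diameter, 95 mm high, origin at the centre of its base. Bystander.
- flask: Upright green drinking bottle, 64 mm diameter, 190 mm high, origin at the centre of its base. Bystander.
- mug: White mug, 80 mm diameter, 95 mm high, handle towards its +y, origin at the centre of its base. Bystander.
- wrench_grip (a point): Wrench lying on the bench, 160 mm long along x; the point is in its handle. Bystander.
- driver_grip (a point): Screwdriver lying on the bench, 190 mm long along x; the point is in its handle. Bystander.
- meterbox: Flat grey instrument case 120 x 90 x 17 mm, origin at the centre of its underside. Bystander.
- clip: Larger clip: dark steel back, bright jaws; flat, 12 mm thick, 94 x 60 mm, about 84 g. Origin under the seat centre, axes as clip_seat. The jaws are spring hinged: polished noses 17 mm apart at x = +11, flaring at the tips; to pass the 24 mm groove they must be forced apart by a push of 10 to 18 N along +x, from about 22 to 11 mm before home, then it snaps in.
- scraper: The scraper's body, origin 22 mm towards the blade from scraper_grip, at its underside.
There are look-alikes about, which are no part of the job. What is shaped like the scraper but blue or brown is not meant.

How it is judged:
On the way, in this order (a step that is already met when the one before it is completed fails the run):
1. the scraper lies flat on the bench, clear of the feeder and let go (height (world z) of scraper_grip below 0.022 m and angle between scraper_grip's own z axis and vertical below 0.2 rad and horizontal distance between scraper_grip and spindle above 0.13 m and contact force between the fingers and scraper below 0.1 N), for 0.2 s.
2. the larger clip lies flat on the spool in front of the spindle, mouth towards it, let go (z of clip_seat in the frame of spindle between 0.002 and 0.011 m and angle between clip_seat's own z axis and vertical below 0.12 rad and horizontal distance between clip_seat and spindle between 0.015 and 0.09 m and y of spindle in the frame of clip_seat between -0.04 and 0.04 m and x of spindle in the frame of clip_seat above 0.012 m and contact force between the fingers and clip below 0.1 N), for 0.2 s.
3. the clip has snapped home in the groove (horizontal distance between clip_seat and spindle below 0.0035 m and z of clip_seat in the frame of spindle between 0.002 and 0.011 m and angle between clip_seat's own z axis and vertical below 0.12 rad), for 0.1 s.
At the end, for the whole second after the job is handed in: Clip home round the spindle: seat centre within 3.5 mm of its axis, flat (0.12 rad), underside at most 5 mm above the flange; scraper flat (0.2 rad) on the bench or mat, its grip point over 130 mm from the spindle; both at rest (all of step 3 and height (world z) of scraper_grip below 0.022 m and angle between scraper_grip's own z axis and vertical below 0.2 rad and horizontal distance between scraper_grip and spindle above 0.13 m and linear speed of each of clip, scraper below 0.02 m/s); the robot touches nothing.
It fails at once if the smaller clip or another bystander moved by more than 30 mm (distance of any of spare_center, glue, flask, mug, wrench_grip, driver_grip, meterbox from where it was at the start of the episode above 0.03 m).
It also fails if it takes over 69 s, if anything falls off the work surface, if the arm or the gripper's body presses on something with over 40 N, if the wrist force passes 120 N, or if a joint passes its speed limit or range.

ROBOT

A 7-joint arm with a two-finger parallel gripper is mounted at the origin on the work surface. World frame = base frame: x ahead of the robot, y to its left, z up, the work surface at z = 0. Lengths are in m, angles in rad, forces in N, time in s.
With the tool pointing down it reaches from about 0.4 to 0.875 m from the base axis. Payload 19.3 kg.
Tool frame: the origin (TCP) lies on the mounting face of the last link; the fingertips stand 173 mm ahead of it and the grasp point (between the pads) lies 155 mm ahead of it (bot.grip_point_offset is the distance from the TCP to the grasp point, in m); z points along the fingers, y is the line along which they close (so a half turn about z gives the same grasp; the last joint's range is limited). The gripper opens to 85 mm and grips with 20 to 120 N. Pads are 22 mm wide; open, the fingers measure 114 mm over their backs; the gripper's body (76 mm by 85 mm) begins 54 mm behind the grasp point. The pads swing forward as they close: fully open they stand 13 mm farther back than shut.
Start: joints at [-1.205, 0.521, -0.036, 1.599, 0.021, 1.021, -0.113], TCP at [0.264, 0.567, 0.405] pointing down, gripper open.
Joint ranges: [-2.91, 2.91], [-0.3, 2.13], [-1.5, 1.42], [0.17, 2.43], [-1.26, 4.41], [0.16, 1.93], [-2.52, 2.52]. Speed limits (rad/s): [1.89, 1.89, 2.39, 2.39, 3.01, 3.01, 3.01].

INTERFACE

Orientations are given as [roll, pitch, yaw] about the fixed x, y, z axes, in that order (R = Rz(yaw) Ry(pitch) Rx(roll)).
In Python, from workcell import bot gives the robot as it stands.
- The arm moves only by the tool arm_command, never from a script. Its argument "deltas" is a list of rows, each a list of 3 entries, a list of its own where there are three numbers: the shift along the tool's x, y, z in cm, then the turn, a rotation vector about the tool's x, y, z in rad, then the finger opening in cm, from 0 to 8.54. In form: [[[tx, ty, tz], [rx, ry, rz], claw], ...]. A call has 1 to 20 rows; each row shifts and turns the commanded pose from where the row before left it, along the tool's axes as they then stand; what a row does not reach is not made up. A row lasts 1/10 s, in which the tool goes at most 50 mm and 8.59 degrees, less where a joint would pass 70% of its speed; a pose out of reach is approached as far as the arm can. A call with a gripper value outside its range is refused whole. The fingers move at their own pace and stop on an object; "newtons" is the grip in N (left out, the last holds). Time passes only in rows, so rows that do not move let the fingers close. It gives the time, the measured TCP pose, the force, the opening and the grip force at its end, in the units of the state.
- bot.observe(): the state, without advancing time (a new reading comes with each control period).
- bot.grab_frame(name): name is "side" or "top"; returns a dict with "frame" (420x560x3 uint8, red, green, blue), "K" (3x3 intrinsics, pixels), "k1" (the pictures are not rectified: a ray, as slopes to the right and down, at radius r is drawn at 1 + k1 r^2 times it, then the intrinsics apply), "rvec" (rotation vector, rad) and "tvec" (3), from world to camera coordinates, as OpenCV has them. Camera axes: x right, y down, z forward; pixel columns grow to the right and rows downward; lengths in m; the calibration is good to about 2 mm. A picture is of the moment at which its call begins. There is no depth.
- bot.job_done(): hands the job in; it is judged then, once.
Trained networks look in a picture, given as the dict that the camera call returned (one of the last four; its "shot" number tells which), for a name from the list of things; names that differ only in an ending like _2 or _b are one class to them, and where a whole thing is asked for, a point or a joint stands for the part that bears it (a point fixed in the world has none). Each returns a list of dicts, best first, with "p" (0 to 1); they miss things now and then, are a little off and sometimes report something else, mostly with a low value. They report only what shows in the picture. A call takes as long as a camera call. They do not tell look-alikes from the thing itself.
- bot.find_in(name, picture): "rect" ([left, top, width, height] in pixels, round what is visible of it).
- bot.mark_of(name, picture): "at" ([column, row] in pixels: a listed point, or the origin of a listed thing).
The state is a dict: "clock": time; "qpos": joint angles; "qd": joint speeds; "joint_efforts": joint torques, N m; "position": TCP position; "tool_rot": TCP orientation; "force": force on the tool from outside, world axes, zero at the start; "moment": the same for the moment, N m; "grip_width": finger opening in m; "finger_force": force on a finger pad.
Only numpy, scipy, OpenCV 4.12 (cv2) and the standard library are available. Lean on these libraries where they do the work, as an engineer would, in place of code of your own. Each camera call takes 0.05 s, during which the arm holds its last target. There are 200 camera calls.

## Working session

There is one attempt and no reset: what is moved stays moved. The work goes in short steps, Python scripts to look and compute and a tool call to move; the robot and the scene stay as the last step left them, time stands still between calls to the robot, and variables do not carry over. Pictures are saved under pics/ and viewed, at most 10 in all, crops included, and the job is handed in when it is done.

Besides the shell and the picture viewer there is one more tool, called as a command line: name --argument value ..., lists and objects as JSON in quotes. arm_command: Moves the arm, as the interface text tells. Its arguments: {"type":"object","properties":{"deltas":{"type":"array","items":{"type":"array"}},"newtons":{"type":"number"}},"required":["deltas"]}

```bash
mkdir -p pics
cat > h.py <<'E'
import numpy as np, cv2
from workcell import bot
from scipy.spatial.transform import Rotation as R
def cam(pic):
    return np.array(pic["K"],float), float(pic["k1"]), R.from_rotvec(np.ravel(pic["rvec"])).as_matrix(), np.ravel(pic["tvec"])
def ray(pic,uv):
    K,k1,Rm,t=cam(pic)
    p=cv2.undistortPoints(np.array([[uv]],float),K,np.array([k1,0,0,0.]))[0,0]
    return -Rm.T@t, Rm.T@np.array([p[0],p[1],1.])
def on_z(pic,uv,z):
    o,d=ray(pic,uv); return o+d*(z-o[2])/d[2]
def proj(pic,P):
    K,k1,Rm,t=cam(pic)
    return cv2.projectPoints(np.atleast_2d(np.array(P,float)),cv2.Rodrigues(Rm)[0],t,K,np.array([k1,0,0,0.]))[0][:,0]
def save(pic,name,box=None,s=1):
    f=pic["frame"]
    if box: f=f[box[1]:box[3],box[0]:box[2]]
    cv2.imwrite("pics/"+name,cv2.resize(f[:,:,::-1],None,fx=s,fy=s,interpolation=cv2.INTER_CUBIC))
E
python3 - <<'E'
from h import *
Z=dict(spindle=.065,clip_seat=.009,clip_neck=.009,scraper_grip=.074,scraper=.065,spare_center=.008,glue=0,flask=0,mug=0,wrench_grip=.006,driver_grip=.012,meterbox=0,mat=0,holder=0)
o=bot.observe(); print(o["position"],o["tool_rot"])
for c in("top","side"):
    p=bot.grab_frame(c); save(p,c+"0.png"); print(c,p["k1"],np.round(-cam(p)[2].T@cam(p)[3],3))
    for n,z in Z.items():
        for r in bot.mark_of(n,p)[:4]:
            print(n,round(r["p"],2),np.round(r["at"]),np.round(on_z(p,r["at"],z),3))
E
```

```text
[0.26381153 0.56645726 0.40414621] [-3.14051648e+00  9.56583014e-05  2.70578170e+00]
top -0.12715730605108133 [ 0.285 -0.02   1.196]
spindle 0.76 [356. 183.] [ 0.62  -0.246  0.065]
clip_seat 0.66 [225. 195.] [0.599 0.13  0.009]
clip_neck 0.53 [209. 195.] [0.598 0.177 0.009]
clip_neck 0.42 [192. 258.] [0.412 0.219 0.009]
scraper_grip 0.97 [352. 308.] [ 0.276 -0.223  0.074]
scraper_grip 0.76 [451. 277.] [ 0.355 -0.496  0.074]
scraper_grip 0.58 [365. 210.] [ 0.542 -0.265  0.074]
scraper 0.91 [354. 211.] [ 0.541 -0.235  0.065]
scraper 0.76 [354. 310.] [ 0.271 -0.227  0.065]
spare_center 0.62 [180. 206.] [0.566 0.264 0.008]
glue 0.57 [268. 205.] [0.57  0.003 0.   ]
flask 0.64 [274. 143.] [ 0.766 -0.013  0.   ]
wrench_grip 0.66 [194. 259.] [0.409 0.216 0.006]
driver_grip 0.82 [374. 265.] [ 0.395 -0.299  0.012]
driver_grip 0.72 [225. 196.] [0.593 0.13  0.012]
meterbox 0.72 [119. 197.] [0.594 0.454 0.   ]
mat 0.86 [202. 201.] [0.583 0.2   0.   ]
mat 0.69 [224. 196.] [0.597 0.133 0.   ]
holder 0.8 [349. 192.] [ 0.611 -0.236  0.   ]
side -0.019490108370187997 [-0.319 -0.864  0.792]
spindle 0.7
[... 609 characters left out ...]
.31   0.065]
scraper 0.38 [240. 189.] [0.501 0.172 0.065]
spare_center 0.6 [240. 188.] [0.568 0.258 0.008]
glue 0.47 [289. 216.] [0.578 0.01  0.   ]
flask 0.85 [333. 202.] [ 0.757 -0.032  0.   ]
mug 0.76 [434. 278.] [ 0.652 -0.491  0.   ]
mug 0.39 [354. 243.] [ 0.618 -0.238  0.   ]
mug 0.26 [273. 196.] [0.627 0.141 0.   ]
wrench_grip 0.67 [213. 206.] [0.418 0.22  0.006]
wrench_grip 0.46 [291. 216.] [ 0.578 -0.002  0.006]
driver_grip 0.71 [322. 282.] [ 0.399 -0.298  0.012]
meterbox 0.66 [212. 167.] [0.607 0.484 0.   ]
meterbox 0.59 [288. 214.] [0.586 0.021 0.   ]
mat 0.65 [256. 193.] [0.595 0.2   0.   ]
holder 0.74 [354. 245.] [ 0.609 -0.245  0.   ]
holder 0.59 [215. 169.] [0.603 0.458 0.   ]
```

View pics/top0.png

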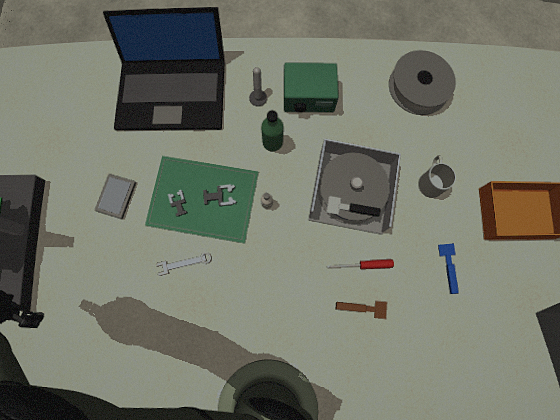

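View pics/side0.png

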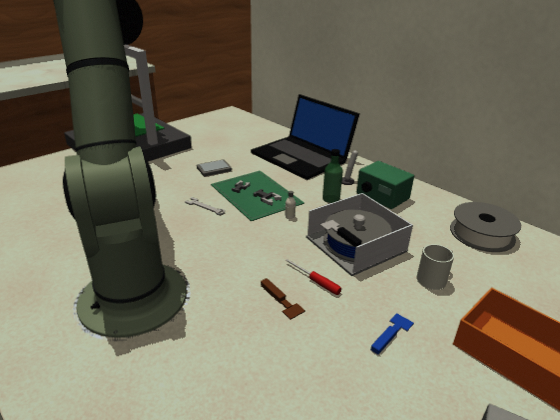

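Top view: black-handled scraper on the spool at (366,210), blade to the left (334,205). The blue one (449,268) and the brown one (362,309) are look-alikes, lying off the spool. On the mat the clip at (219,195) is larger than the one at (177,202). I'll confirm both in one enlarged crop.

Run:
```python
from h import *
p=bot.grab_frame("top"); f=p["frame"][:,:,::-1]
a=cv2.resize(f[150:250,145:265],None,fx=4.8,fy=4.8,interpolation=cv2.INTER_CUBIC)[:,:400*2]
a=cv2.resize(f[175:225,155:245],(396,220),interpolation=cv2.INTER_CUBIC)
b=cv2.resize(f[135:240,303:408],(560,560),interpolation=cv2.INTER_CUBIC)
c=cv2.resize(f[175:225,155:205],(230,230),interpolation=cv2.INTER_CUBIC)
a2=cv2.resize(f[178:213,195:243],(240*1,175),interpolation=cv2.INTER_CUBIC)
L=np.zeros((560,240,3),np.uint8); L[:175]=a2; L[180:410,:230]=c
cv2.imwrite("pics/crop.png",np.hstack([L,b])); print(p["shot"])
```

```text
3
```

View pics/crop.png

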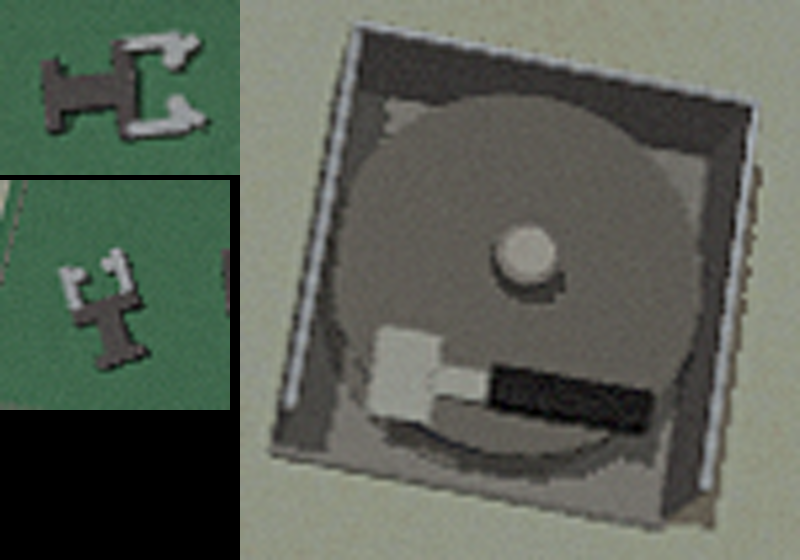

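The crop confirms it. The larger clip is top left (px ≈ 205–237, 184–206), with its mouth to the right. The spare is below it, at about (177,202). The black-handled scraper lies on the spool with its blade to the left, and the feeder's open side faces the robot.

Run:
```python
from h import *
p=bot.grab_frame("top"); s=bot.grab_frame("side")
F=lambda x,y:((x-240)/(560/105)+303-.4,y/(560/105)+135-.4)
C=lambda x,y:(x/5+195-.4,y/5+178-.4)
def ax(n,a,b,z):
    A=on_z(p,a,z);B=on_z(p,b,z);d=B-A;print(n,A.round(4),B.round(4),"mid",((A+B)/2).round(4),"len",np.hypot(*d[:2]).round(4),"yaw",np.arctan2(d[1],d[0]).round(3))
ax("rear wall L->R",F(360,22),F(757,102),.098)
ax("left wall f->r",F(287,405),F(360,22),.098)
ax("right wall f->r",F(710,490),F(757,102),.098)
ax("front edge tray",F(272,455),F(662,528),.003)
print("head",on_z(p,F(527,253),.101).round(4))
ax("scr handle ends (butt->blade)",F(654,410),F(490,388),.083)
ax("blade end/handle",F(373,370),F(490,388),.068)
ax("clip bar->tips",C(43,96),C(206,82),.015)
ax("clip neck ctr",C(60,95),C(118,89),.015)
for n,z in(("clip_seat",.009),("clip_neck",.009),("scraper_grip",.074),("spindle",.065)):
    for q in(p,s):
        print(n,[(round(r["p"],2),on_z(q,r["at"],z).round(3)[:2]) for r in bot.mark_of(n,q)[:3]])
```

```text
rear wall L->R [ 0.7408 -0.157   0.098 ] [ 0.6985 -0.367   0.098 ] mid [ 0.7197 -0.262   0.098 ] len 0.2143 yaw -1.77
left wall f->r [ 0.5331 -0.115   0.098 ] [ 0.7408 -0.157   0.098 ] mid [ 0.637 -0.136  0.098] len 0.2119 yaw -0.199
right wall f->r [ 0.4901 -0.3289  0.098 ] [ 0.6985 -0.367   0.098 ] mid [ 0.5943 -0.348   0.098 ] len 0.2118 yaw -0.181
front edge tray [ 0.5266 -0.1146  0.003 ] [ 0.4867 -0.3278  0.003 ] mid [ 0.5067 -0.2212  0.003 ] len 0.2169 yaw -1.755
head [ 0.6132 -0.2397  0.101 ]
scr handle ends (butt->blade) [ 0.5348 -0.3061  0.083 ] [ 0.546  -0.2212  0.083 ] mid [ 0.5404 -0.2636  0.083 ] len 0.0857 yaw 1.44
blade end/handle [ 0.5588 -0.1628  0.068 ] [ 0.5495 -0.2239  0.068 ] mid [ 0.5542 -0.1933  0.068 ] len 0.0618 yaw -1.722
clip bar->tips [0.5914 0.1939 0.015 ] [0.6003 0.0983 0.015 ] mid [0.5959 0.1461 0.015 ] len 0.096 yaw -1.478
clip neck ctr [0.5921 0.1839 0.015 ] [0.5959 0.1498 0.015 ] mid [0.594  0.1669 0.015 ] len 0.0342 yaw -1.46
clip_seat [(0.75, array([0.598, 0.137]))]
clip_seat [(0.72, array([0.606, 0.122]))]
clip_neck [(0.87, array([0.601, 0.171]))]
clip_neck [(0.6, array([ 0.621, -0.255])), (0.56, array([ 0.695, -0.193])), (0.51, array([0.615, 0.189]))]
scraper_grip [(0.93, array([ 0.537, -0.265])), (0.76, array([ 0.273, -0.221])), (0.63, array([ 0.358, -0.491]))]
scraper_grip [(0.82, array([ 0.227, -0.292])), (0.78, array([ 0.298, -0.562])), (0.77, array([ 0.535, -0.262]))]
spindle [(0.68, array([ 0.609, -0.233]))]
spindle [(0.94, array([ 0.625, -0.235])), (0.61, array([ 0.655, -0.093]))]
```

Numbers so far:

| Thing | Position (m) | Yaw (rad) | Height (m) |
|---|---|---|---|
| Spindle | (0.613, -0.241) | -0.187 (feeder) | flange at 0.065 |
| Scraper grip | (0.540, -0.260) | 1.43 | top at 0.083 |
| Clip neck | (0.595, 0.168) | -1.47 | – |

The lengths I measured (wall 214 mm, handle 86 mm, clip 96 mm) match the sizes given. Moving to above the scraper.

arm_command --deltas '[[[-1.5, -1.6, 0], [0, 0, 0], 5], [[-3, -3.2, 0], [0, 0, 0], 5], [[-3, -3.2, 0], [0, 0, 0], 5], [[-3, -3.2, 0], [0, 0, 0], 5], [[-3, -3.2, 0], [0, 0, 0], 5], [[-3, -3.2, 0], [0, 0, 0], 5], [[-3, -3.2, 0], [0, 0, 0], 5], [[-3, -3.2, 0], [0, 0, 0], 5], [[-3, -3.2, 0], [0, 0, 0], 5], [[-3, -3.2, 0], [0, 0, 0], 5], [[-3, -3.2, 0], [0, 0, 0], 5], [[-3, -3.2, 0], [0, 0, 0], 5], [[-3, -3.2, 0], [0, 0, 0], 5], [[-3, -3.2, 0], [0, 0, 0], 5], [[-3, -3.2, 0], [0, 0, 0], 5], [[-3, -3.2, 0], [0, 0, 0], 5], [[-3, -3.2, 0], [0, 0, 0], 5], [[-3, -3.2, 0], [0, 0, 0], 5], [[-3, -3.2, 0], [0, 0, 0], 5], [[-3, -3.2, 0], [0, 0, 0], 5]]' --newtons 40

```text
clock: 4.05
position: [0.5311, -0.2478, 0.4048]
tool_rot: [3.141, 0.0, 2.706]
force: [0.7, 0.2, -0.5]
grip_width: 0.05
finger_force: 0.0
```

arm_command --deltas '[[[0, 0, 1], [0, 0, 0.12], 5], [[0, 0, 1], [0, 0, 0.13], 5], [[0, 0, 1], [0, 0, 0.13], 5], [[0, 0, 1], [0, 0, 0.13], 5], [[0, 0, 1], [0, 0, 0.13], 5], [[0, 0, 1], [0, 0, 0.13], 5], [[0, 0, 1], [0, 0, 0.13], 5], [[0, 0, 1], [0, 0, 0.13], 5], [[0, 0, 1], [0, 0, 0.13], 5], [[0, 0, 0], [0, 0, 0.116], 5], [[0, 0, 0], [0, 0, 0], 5], [[0, 0, 0], [0, 0, 0], 5], [[0, 0, 0], [0, 0, 0], 5]]'

```text
clock: 5.35
position: [0.5308, -0.2461, 0.315]
tool_rot: [3.141, -0.0, 1.433]
force: [0.1, -0.5, 0.1]
grip_width: 0.0501
finger_force: 0.0
```

```bash
cat >> h.py <<'E'
def go(x,y,z,yaw):
    o=bot.observe(); P=np.array(o["position"]); r=o["tool_rot"]; c,s=np.cos(r[2]),np.sin(r[2]); d=np.array([x,y,z])-P
    print("t",round(o["clock"],2),"pos",P.round(4),"rpy",np.round(r,4),"F",np.round(o["force"],1),"w",round(o["grip_width"],4),"ff",np.round(o["finger_force"],1),"q",np.round(o["qpos"],2))
    Rt=R.from_euler("xyz",r); print("shift cm",(Rt.inv().apply(d)*100).round(2),"turn",(Rt.inv()*R.from_euler("xyz",[np.pi,0,yaw])).as_rotvec().round(3))
E
python3 - <<'E'
from h import *
go(.54,-.260,.241,1.43)
p=bot.grab_frame("side"); save(p,"s1.png",(260,130,460,280),4)
E
```

```text
t 5.35 pos [ 0.5308 -0.2461  0.315 ] rpy [ 3.1411 -0.      1.4326] F [ 0.1 -0.5  0.1] w 0.0501 ff 0.0 q [-0.05  0.64  0.56  1.81 -0.45  0.82  0.6 ]
shift cm [-1.25  1.1   7.4 ] turn [ 0.    -0.     0.003]
```

arm_command --deltas '[[[-0.6, 0.5, 0.5], [0, 0, 0], 5], [[-0.65, 0.6, 1], [0, 0, 0], 5], [[0, 0, 1.2], [0, 0, 0], 5], [[0, 0, 1.2], [0, 0, 0], 5], [[0, 0, 1.2], [0, 0, 0], 5], [[0, 0, 1], [0, 0, 0], 5], [[0, 0, 0.7], [0, 0, 0], 5], [[0, 0, 0.4], [0, 0, 0], 5], [[0, 0, 0], [0, 0, 0], 5], [[0, 0, 0], [0, 0, 0], 5]]'

```text
clock: 6.4
position: [0.54, -0.2601, 0.243]
tool_rot: [3.141, 0.0, 1.43]
force: [0.8, 0.7, 0.4]
grip_width: 0.0501
finger_force: 0.0
```

Run:
```python
from h import *
go(.54,-.260,.241,1.43)
p=bot.grab_frame("side"); save(p,"s2.png",(270,150,430,270),5)
```

```text
t 6.4 pos [ 0.54   -0.2601  0.243 ] rpy [3.1412e+00 1.0000e-04 1.4298e+00] F [0.8 0.7 0.4] w 0.0501 ff 0.0 q [ 0.02  0.76  0.49  1.81 -0.52  0.71  0.66]
shift cm [0.01 0.   0.2 ] turn [ 0.  0. -0.]
```

View pics/s2.png

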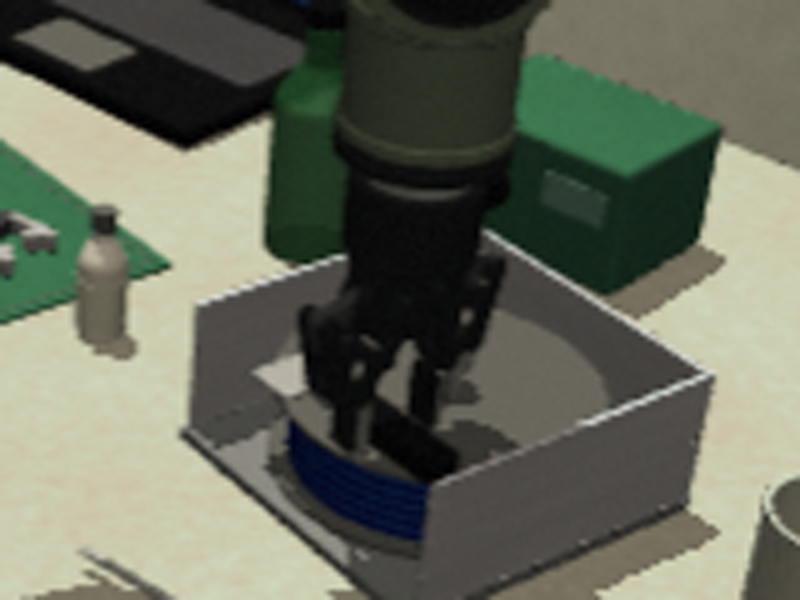

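The crop shows the fingers straddling the black handle, with their tips at about (350,440) and (425,410), just above the flange. Close and lift.

arm_command --deltas '[[[0, 0, 0.1], [0, 0, 0], 1.5], [[0, 0, 0], [0, 0, 0], 1.5], [[0, 0, 0], [0, 0, 0], 1.5], [[0, 0, 0], [0, 0, 0], 1.5], [[0, 0, 0], [0, 0, 0], 1.5], [[0, 0, 0], [0, 0, 0], 1.5]]' --newtons 50

```text
clock: 7.05
position: [0.5401, -0.2601, 0.2422]
tool_rot: [3.14, 0.0, 1.43]
force: [0.1, 0.4, 5.3]
grip_width: 0.0207
finger_force: 49.0
```

arm_command --deltas '[[[0, 0, -0.5], [0, 0, 0], 1.5], [[0, 0, -1], [0, 0, 0], 1.5], [[0, 0, -1.5], [0, 0, 0], 1.5], [[0, 0, -1.5], [0, 0, 0], 1.5], [[0, 0, -1.5], [0, 0, 0], 1.5], [[0, 0, -1.5], [0, 0, 0], 1.5], [[0, 0, -1.5], [0, 0, 0], 1.5], [[0, 0, 0], [0, 0, 0], 1.5], [[0, 0, 0], [0, 0, 0], 1.5]]'

```text
clock: 7.95
position: [0.5399, -0.2598, 0.3319]
tool_rot: [3.141, -0.0, 1.43]
force: [0.5, -0.1, -0.7]
grip_width: 0.021
finger_force: 48.2
```

Run:
```python
from h import *
go(.43,-.060,.36,1.43)
p=bot.grab_frame("top")
for r in bot.mark_of("scraper_grip",p)[:4]: print(round(r["p"],2),on_z(p,r["at"],.155).round(3))
```

```text
t 7.95 pos [ 0.5399 -0.2598  0.3319] rpy [ 3.1412e+00 -1.0000e-04  1.4300e+00] F [ 0.5 -0.1 -0.7] w 0.021 ff 48.2 q [-0.04  0.64  0.58  1.76 -0.44  0.87  0.6 ]
shift cm [ 18.24 -13.68  -2.81] turn [ 0. -0.  0.]
0.94 [ 0.351 -0.462  0.155]
0.87 [ 0.276 -0.214  0.155]
```

arm_command --deltas '[[[1, -0.8, 0], [0, 0, 0], 1.5], [[2, -1.5, 0], [0, 0, 0], 1.5], [[2.5, -1.9, 0], [0, 0, 0], 1.5], [[2.5, -1.9, 0], [0, 0, 0], 1.5], [[2.5, -1.9, 0], [0, 0, 0], 1.5], [[2.5, -1.9, 0], [0, 0, 0], 1.5], [[2.5, -1.9, 0], [0, 0, 0], 1.5], [[1.7, -1.2, 0], [0, 0, 0], 1.5], [[1, -0.7, 0.5], [0, 0, 0], 1.5], [[0, 0, 2], [0, 0, 0], 1.5], [[0, 0, 2.5], [0, 0, 0], 1.5], [[0, 0, 2.5], [0, 0, 0], 1.5], [[0, 0, 2.5], [0, 0, 0], 1.5], [[0, 0, 2], [0, 0, 0], 1.5], [[0, 0, 1.5], [0, 0, 0], 1.5], [[0, 0, 0.5], [0, 0, 0], 1.5], [[0, 0, 0], [0, 0, 0], 1.5], [[0, 0, 0], [0, 0, 0], 1.5]]'

```text
clock: 9.85
position: [0.4299, -0.0607, 0.1921]
tool_rot: [3.141, 0.0, 1.429]
force: [1.0, -0.1, -0.7]
grip_width: 0.0204
finger_force: 48.2
```

Run:
```python
from h import *
go(.43,-.060,.178,1.43)
```

```text
t 9.85 pos [ 0.4299 -0.0607  0.1921] rpy [3.1413e+00 2.0000e-04 1.4295e+00] F [ 1.  -0.1 -0.7] w 0.0204 ff 48.2 q [-0.24  0.66  0.32  2.24 -0.65  0.33  0.5 ]
shift cm [0.07 0.   1.41] turn [ 0.     0.    -0.001]
```

arm_command --deltas '[[[0, 0, 0.6], [0, 0, 0], 1.5], [[0, 0, 0.5], [0, 0, 0], 1.5], [[0, 0, 0.3], [0, 0, 0], 1.5], [[0, 0, 0], [0, 0, 0], 1.5], [[0, 0, 0], [0, 0, 0], 2.8], [[0, 0, 0], [0, 0, 0], 4], [[0, 0, 0], [0, 0, 0], 5], [[0, 0, 0], [0, 0, 0], 5], [[0, 0, -1], [0, 0, 0], 5], [[0, 0, -2], [0, 0, 0], 5], [[0, 0, -3], [0, 0, 0], 5], [[0, 0, -3], [0, 0, 0], 5], [[0, 0, -3], [0, 0, 0], 5], [[0, 0, -3], [0, 0, 0], 5], [[0, 0, 0], [0, 0, 0], 5]]'

```text
clock: 11.35
position: [0.4302, -0.0607, 0.331]
tool_rot: [3.137, -0.002, 1.429]
force: [0.9, -0.1, 0.1]
grip_width: 0.0503
finger_force: 0.0
```

Run:
```python
from h import *
go(.595,.168,.330,1.67)
p=bot.grab_frame("side")
for r in bot.mark_of("scraper_grip",p)[:4]: print(round(r["p"],2),on_z(p,r["at"],.009).round(3))
```

```text
t 11.35 pos [ 0.4302 -0.0607  0.331 ] rpy [ 3.1373e+00 -1.7000e-03  1.4295e+00] F [ 0.9 -0.1  0.1] w 0.0503 ff 0.0 q [-0.51  0.41  0.66  2.18 -0.41  0.67  0.29]
shift cm [24.97 13.09  0.2 ] turn [ 0.004 -0.001 -0.241]
0.8 [ 0.287 -0.23   0.009]
0.61 [ 0.36  -0.537  0.009]
0.6 [0.607 0.127 0.009]
```

arm_command --deltas '[[[1.5, 0.8, 0], [0, 0, 0], 5], [[3, 1.6, 0], [0, 0, 0], 5], [[3.5, 1.8, 0], [0, 0, 0], 5], [[3.5, 1.8, 0], [0, 0, 0], 5], [[3.5, 1.8, 0], [0, 0, 0], 5], [[3.5, 1.8, 0], [0, 0, 0], 5], [[3, 1.7, 0], [0, 0, 0], 5], [[2.4, 1.2, 0], [0, 0, 0], 5], [[1, 0.6, 0], [0, 0, 0], 5], [[0, 0, 1], [0, 0, -0.12], 5], [[0, 0, 2], [0, 0, -0.12], 5], [[0, 0, 2], [0, 0, 0], 5], [[0, 0, 2], [0, 0, 0], 5], [[0, 0, 1], [0, 0, 0], 5], [[0, 0, 0], [0, 0, 0], 5], [[0, 0, 0], [0, 0, 0], 5]]'

```text
clock: 13.05
position: [0.5947, 0.1674, 0.2481]
tool_rot: [3.142, 0.0, 1.669]
force: [-0.7, 0.3, 1.0]
grip_width: 0.05
finger_force: 0.0
```

Run:
```python
from h import *
go(.595,.167,.181,1.667)
p=bot.grab_frame("top"); print(proj(p,[[.43,-.06,.018],[.595,.167,.009],[.594,.167,.015]]).round(1))
f=p["frame"][:,:,::-1]
a=cv2.resize(f[165:225,185:255],None,fx=6,fy=6,interpolation=cv2.INTER_CUBIC); b=cv2.resize(f[200:290,245:335],(360,360),interpolation=cv2.INTER_CUBIC)
cv2.imwrite("pics/t3.png",np.hstack([a,b]))
for r in bot.mark_of("scraper_grip",p)[:4]: print(round(r["p"],2),on_z(p,r["at"],.009).round(3))
```

```text
t 13.05 pos [0.5947 0.1674 0.2481] rpy [3.1415e+00 2.0000e-04 1.6694e+00] F [-0.7  0.3  1. ] w 0.05 ff 0.0 q [-0.69  0.77  0.48  1.75 -0.5   0.74  0.15]
shift cm [-0.04  0.03  6.71] turn [0.    0.    0.002]
[[290.1 252.3]
 [212.7 196.2]
 [212.3 196. ]]
0.97 [ 0.357 -0.522  0.009]
0.85 [ 0.427 -0.06   0.009]
0.78 [ 0.282 -0.237  0.009]
0.39 [0.596 0.133 0.009]
```

View pics/t3.png

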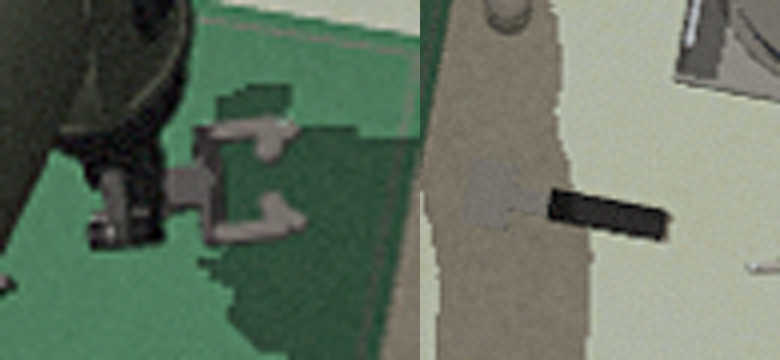

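The scraper lies flat on the bench at about (0.427, -0.060), and the open gripper hangs over the clip's neck (crop ≈ (185,185)). Descend and grip it.

arm_command --deltas '[[[0, 0, 1.5], [0, 0, 0], 5], [[0, 0, 2], [0, 0, 0], 5], [[0, 0, 1.5], [0, 0, 0], 5], [[0, 0, 1], [0, 0, 0], 5], [[0, 0, 0.5], [0, 0, 0], 5], [[0, 0, 0], [0, 0, 0], 5], [[0, 0, 0], [0, 0, 0], 5]]'

```text
clock: 13.85
position: [0.5947, 0.1675, 0.1831]
tool_rot: [3.141, -0.0, 1.67]
force: [-0.1, 0.7, 0.4]
grip_width: 0.0499
finger_force: 0.0
```

arm_command --deltas '[[[0, 0, 0], [0, 0, 0], 3], [[0, 0, 0], [0, 0, 0], 1.4], [[0, 0, 0], [0, 0, 0], 1.4], [[0, 0, 0], [0, 0, 0], 1.4], [[0, 0, 0], [0, 0, 0], 1.4], [[0, 0, 0], [0, 0, 0], 1.4]]' --newtons 50

```text
clock: 14.45
position: [0.5947, 0.1676, 0.1834]
tool_rot: [3.141, -0.0, 1.67]
force: [-1.8, -0.1, 8.0]
grip_width: 0.0181
finger_force: 48.8
```

arm_command --deltas '[[[0, 0, -0.5], [0, 0, 0], 1.4], [[0, 0, -1], [0, 0, 0], 1.4], [[0, 0, -2], [0, 0, 0], 1.4], [[0, 0, -2.5], [0, 0, 0], 1.4], [[0, 0, -2.5], [0, 0, 0], 1.4], [[0, 0, -2.5], [0, 0, 0], 1.4], [[0, 0, -2.5], [0, 0, 0], 1.4], [[0, 0, -1], [0, 0, 0], 1.4], [[-1.2, -0.3, -0.2], [0, 0, 0], 1.4], [[-3, -0.9, 0], [0, 0, 0], 1.4], [[-3.5, -1, 0], [0, 0, 0], 1.4], [[-3.5, -1, 0], [0, 0, 0], 1.4], [[-3.5, -1, 0], [0, 0, 0], 1.4], [[-3.5, -1, 0], [0, 0, 0], 1.4], [[-3.5, -1, 0], [0, 0, 0], 1.4], [[-3.5, -1, 0], [0, 0, 0], 1.4], [[-3.5, -1, 0], [0, 0, 0], 1.4], [[-3.5, -1, 0], [0, 0, 0], 1.4], [[-3.5, -1, 0], [0, 0, 0], 1.4], [[-2, -0.7, 0], [0, 0, 0], 1.4]]'

```text
clock: 16.45
position: [0.5214, -0.2218, 0.3289]
tool_rot: [-3.14, 0.001, 1.667]
force: [0.1, 0.4, -0.0]
grip_width: 0.0177
finger_force: 49.1
```

arm_command --deltas '[[[0, 0, 0], [0, 0, -0.08], 1.4], [[0, 0, 0], [0, 0, -0.11], 1.4], [[0, 0, 0], [0, 0, -0.12], 1.4], [[0, 0, 0], [0, 0, -0.12], 1.4], [[0, 0, 0], [0, 0, -0.12], 1.4], [[0, 0, 0], [0, 0, -0.12], 1.4], [[0, 0, 0], [0, 0, -0.12], 1.4], [[0, 0, 0], [0, 0, -0.12], 1.4], [[0, 0, 0], [0, 0, -0.12], 1.4], [[0, 0, 0], [0, 0, -0.12], 1.4], [[0, 0, 0], [0, 0, -0.1], 1.4], [[0, 0, 0], [0, 0, -0.035], 1.4], [[0, 0, 0], [0, 0, 0], 1.4], [[0, 0, 0], [0, 0, 0], 1.4]]'

```text
clock: 17.85
position: [0.523, -0.2186, 0.3294]
tool_rot: [3.142, -0.001, 2.952]
force: [-0.4, -0.4, -0.8]
grip_width: 0.0182
finger_force: 49.1
```

Run:
```python
from h import *
go(.524,-.224,.247,2.955)
p=bot.grab_frame("top"); save(p,"t4.png",(300,130,420,250),5)
s=bot.grab_frame("side")
for n,z in(("clip_seat",.156),("spindle",.065)):
    for q in(p,s): print(n,[(round(r["p"],2),on_z(q,r["at"],z).round(3)[:2]) for r in bot.mark_of(n,q)[:3]])
```

```text
t 17.85 pos [ 0.523  -0.2186  0.3294] rpy [ 3.1415e+00 -5.0000e-04  2.9521e+00] F [-0.4 -0.4 -0.8] w 0.0182 ff 49.1 q [ 0.16  0.53  0.19  1.83 -0.13  0.79  1.8 ]
shift cm [-0.21 -0.52  8.24] turn [ 0.    -0.001 -0.003]
clip_seat []
clip_seat [(0.79, array([ 0.556, -0.225])), (0.49, array([ 0.516, -0.218]))]
spindle [(0.69, array([ 0.614, -0.247]))]
spindle [(0.74, array([ 0.624, -0.241]))]
```

View pics/t4.png

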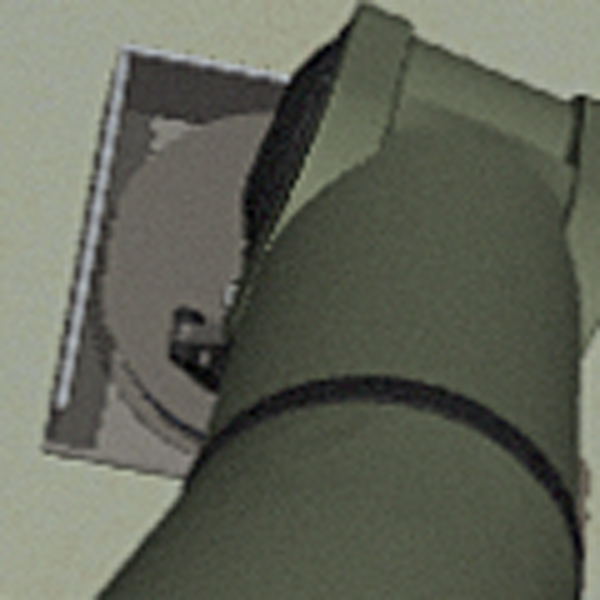

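The top view is mostly hidden by the arm, but the clip is held (weight 0.8 N). The side network gives the seat at (0.556, -0.225) against an expected (0.563, -0.226). Lower onto the flange.

arm_command --deltas '[[[-0.2, -0.5, 1], [0, 0, 0], 1.4], [[0, 0, 1.5], [0, 0, 0], 1.4], [[0, 0, 1.5], [0, 0, 0], 1.4], [[0, 0, 1.5], [0, 0, 0], 1.4], [[0, 0, 1.2], [0, 0, 0], 1.4], [[0, 0, 0.8], [0, 0, 0], 1.4], [[0, 0, 0.5], [0, 0, 0], 1.4], [[0, 0, 0.2], [0, 0, 0], 1.4], [[0, 0, 0], [0, 0, 0], 1.4], [[0, 0, 0], [0, 0, 0], 1.4]]'

```text
clock: 19.15
position: [0.5245, -0.2237, 0.2481]
tool_rot: [-3.142, 0.001, 2.955]
force: [-0.4, 0.1, -0.2]
grip_width: 0.0177
finger_force: 49.1
```

Run:
```python
from h import *
go(.524,-.224,.247,2.955)
p=bot.grab_frame("side"); save(p,"s5.png",(270,150,430,270),5)
print([(round(r["p"],2),on_z(p,r["at"],.072).round(3)[:2]) for r in bot.mark_of("clip_seat",p)[:3]])
```

```text
t 19.15 pos [ 0.5245 -0.2237  0.2481] rpy [-3.1415e+00  6.0000e-04  2.9547e+00] F [-0.4  0.1 -0.2] w 0.0177 ff 49.1 q [ 0.19  0.66  0.16  1.87 -0.16  0.63  1.83]
shift cm [ 0.04 -0.04  0.11] turn [-0.     0.001 -0.   ]
[(0.61, array([ 0.344, -0.341])), (0.59, array([ 0.563, -0.218])), (0.24, array([0.361, 0.132]))]
```

View pics/s5.png

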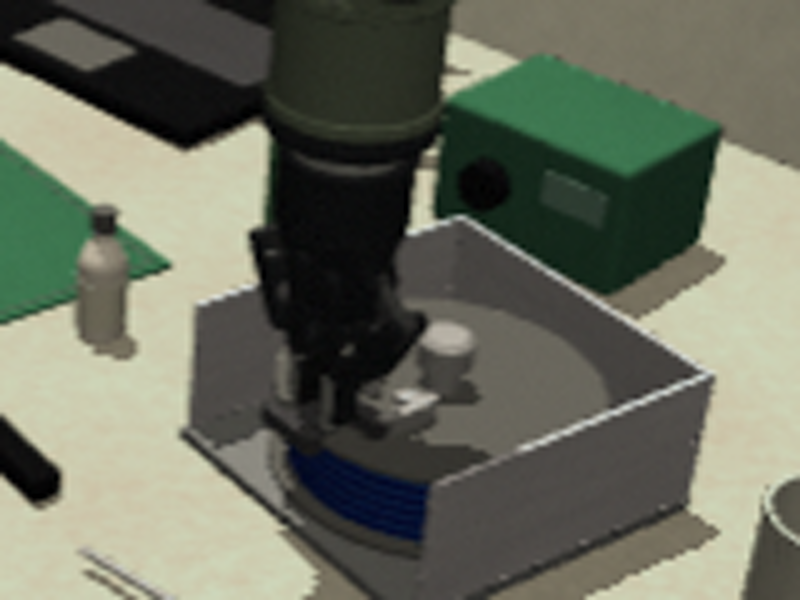

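The crop shows the clip held level just above the flange, its bright jaws (400,400) facing the spindle (445,360). Lower 2 mm, release, lift, and step aside for a look.

arm_command --deltas '[[[0, 0, 0.2], [0, 0, 0], 1.4], [[0, 0, 0], [0, 0, 0], 1.4], [[0, 0, 0], [0, 0, 0], 2.2], [[0, 0, 0], [0, 0, 0], 3], [[0, 0, 0], [0, 0, 0], 4], [[0, 0, 0], [0, 0, 0], 5], [[0, 0, 0], [0, 0, 0], 5], [[0, 0, -0.5], [0, 0, 0], 5], [[0, 0, -1.5], [0, 0, 0], 5], [[0, 0, -2.5], [0, 0, 0], 5], [[0, 0, -2.5], [0, 0, 0], 5], [[0, 0, -2.5], [0, 0, 0], 5], [[2, 0, 0], [0, 0, 0], 5], [[2, 2, 0], [0, 0, 0], 4], [[2, 4, 0], [0, 0, 0], 3], [[0, 4, 0], [0, 0, 0], 2], [[0, 4, 0], [0, 0, 0], 1], [[0, 4, 0], [0, 0, 0], 0], [[0, 4, 0], [0, 0, 0], 0], [[0, 0, 0], [0, 0, 0], 0]]'

```text
clock: 21.25
position: [0.5069, 0.0087, 0.3418]
tool_rot: [3.139, 0.001, 2.961]
force: [0.5, -1.6, -0.8]
grip_width: -0.0001
finger_force: 0.0
```

Run:
```python
from h import *
go(.479,-.2155,.33,2.955)
p=bot.grab_frame("top"); save(p,"t6.png",(315,140,400,225),7)
for n,z in(("clip_seat",.071),("clip_neck",.071),("spindle",.065)):
    print(n,[(round(r["p"],2),on_z(p,r["at"],z).round(3)[:2]) for r in bot.mark_of(n,p)[:3]])
```

```text
t 21.25 pos [0.5069 0.0087 0.3418] rpy [3.1394e+00 1.0000e-03 2.9613e+00] F [ 0.5 -1.6 -0.8] w -0.0001 ff 0.0 q [-0.26  0.43  0.17  1.98 -0.1   0.74  1.36]
shift cm [ -1.28 -22.56   1.13] turn [0.002 0.001 0.006]
clip_seat []
clip_neck [(0.64, array([ 0.522, -0.224]))]
spindle [(0.73, array([ 0.615, -0.238])), (0.4, array([ 0.738, -0.006]))]
```

View pics/t6.png

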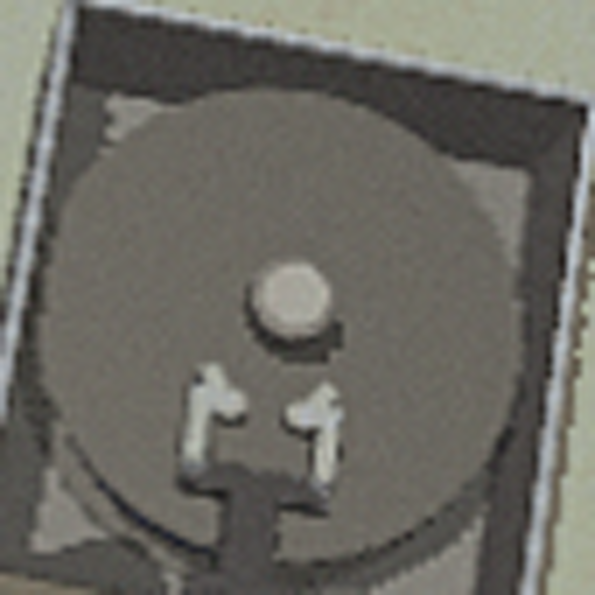

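The clip lies flat on the spool with its mouth to the spindle. In the crop the noses are at (240,403) and (290,415), the head at (292,300).

Run:
```python
from h import *
p=bot.grab_frame("top")
C=lambda x,y,z:on_z(p,(x/7+315-.43,y/7+140-.43),z)[:2]
h=C(292,300,.101); tips=(C(208,367,.077)+C(332,388,.077))/2; nose=(C(242,404,.077)+C(289,416,.077))/2
br=(C(182,478,.077)+C(330,505,.077))/2
d=C(330,505,.077)-C(182,478,.077); print("bridge width",np.hypot(*d),"clip yaw",np.arctan2(d[1],d[0])+np.pi/2)
e=C(332,388,.077)-C(208,367,.077); print("tips width",np.hypot(*e),"yaw",np.arctan2(e[1],e[0])+np.pi/2)
print("head",h,"tips",tips,"nose",nose,"bridgerear",br)
u=np.array([np.cos(-.187),np.sin(-.187)]); v=np.array([-u[1],u[0]])
for n,q in(("tips",tips),("nose",nose),("br",br)): print(n,"rel spindle",((q-h)@u).round(4),((q-h)@v).round(4))
```

```text
bridge width 0.0593167827523992 clip yaw -0.17984268203601594
tips width 0.05007878785114608 yaw -0.1665289481656418
head [ 0.61203413 -0.23928386] tips [ 0.58702991 -0.23396588] nose [ 0.57367881 -0.23163743] bridgerear [ 0.54052689 -0.22665318]
tips rel spindle -0.0256 0.0006
nose rel spindle -0.0391 0.0004
br rel spindle -0.0726 -0.0009
```

The clip is aligned within 1 mm and 0.02 rad, with its back bar's rear face about 117 mm before the spindle. I'll go behind it with the fingers shut and first probe the true fingertip height on the free bench there.

arm_command --deltas '[[[0.6, -2, 0], [0, 0, 0.006], 0], [[0.6, -3, 0], [0, 0, 0], 0], [[0, -3.5, 0], [0, 0, 0], 0], [[0, -3.5, 0], [0, 0, 0], 0], [[0, -3.5, 0], [0, 0, 0], 0], [[0, -3.5, 0], [0, 0, 0], 0], [[0, -2.5, 0], [0, 0, 0], 0], [[0, -1, 1], [0, 0, 0], 0], [[0, 0, 3], [0, 0, 0], 0], [[0, 0, 3], [0, 0, 0], 0], [[0, 0, 3], [0, 0, 0], 0], [[0, 0, 2.5], [0, 0, 0], 0], [[0, 0, 1.3], [0, 0, 0], 0], [[0, 0, 0], [0, 0, 0], 0], [[0, 0, 0], [0, 0, 0], 0]]'

```text
clock: 23.0
position: [0.4516, -0.2151, 0.2033]
tool_rot: [-3.141, 0.0, 2.948]
force: [-0.7, -0.7, -0.1]
grip_width: -0.0001
finger_force: 0.0
```

Run:
```python
from h import *
go(.455,-.21,.182,2.955)
```

```text
t 23.0 pos [ 0.4516 -0.2151  0.2033] rpy [-3.1415e+00  3.0000e-04  2.9484e+00] F [-0.7 -0.7 -0.1] w -0.0001 ff 0.0 q [ 0.23  0.66  0.13  2.07 -0.19  0.42  1.88]
shift cm [-0.24  0.57  2.13] turn [-0.     0.    -0.007]
```

arm_command --deltas '[[[0, 0.5, 1], [0, 0, -0.007], 0], [[0, 0, 1], [0, 0, 0], 0], [[0, 0, 0.2], [0, 0, 0], 0], [[0, 0, 0], [0, 0, 0], 0], [[0, 0, 0], [0, 0, 0], 0]]'

```text
clock: 23.5
position: [0.4524, -0.2101, 0.1808]
tool_rot: [-3.141, -0.0, 2.956]
force: [-0.2, 0.6, 0.1]
grip_width: -0.0001
finger_force: 0.0
```

arm_command --deltas '[[[0, 0, 0.3], [0, 0, 0], 0], [[0, 0, 0], [0, 0, 0], 0], [[0, 0, 0], [0, 0, 0], 0]]'

```text
clock: 23.8
position: [0.4524, -0.21, 0.1777]
tool_rot: [-3.142, -0.0, 2.956]
force: [-0.2, 0.5, 0.1]
grip_width: -0.0001
finger_force: 0.0
```

arm_command --deltas '[[[0, 0, 0.3], [0, 0, 0], 0], [[0, 0, 0], [0, 0, 0], 0], [[0, 0, 0], [0, 0, 0], 0]]'

```text
clock: 24.1
position: [0.4524, -0.21, 0.1746]
tool_rot: [3.142, -0.0, 2.956]
force: [-0.0, 0.3, 0.3]
grip_width: -0.0002
finger_force: 0.0
```

The tips are still clear at TCP 0.1746, so the 173 mm figure holds. Raise to 0.240 (tips 2 mm above the flange) and push along tool -x.

arm_command --deltas '[[[0, 0, -1], [0, 0, 0], 0], [[0, 0, -2], [0, 0, 0], 0], [[0, 0, -2], [0, 0, 0], 0], [[0, 0, -1.1], [0, 0, 0], 0], [[0, 0, -0.4], [0, 0, 0], 0], [[-1, 0, 0], [0, 0, 0], 0], [[-1, 0, 0], [0, 0, 0], 0], [[-0.6, 0, 0], [0, 0, 0], 0], [[-0.4, 0, 0], [0, 0, 0], 0], [[0, 0, 0], [0, 0, 0], 0], [[0, 0, 0], [0, 0, 0], 0]]'

```text
clock: 25.2
position: [0.4817, -0.2155, 0.2394]
tool_rot: [3.142, -0.001, 2.956]
force: [-0.5, 0.3, 0.0]
grip_width: -0.0
finger_force: 0.0
```

```bash
cat >> h.py <<'E'
def rel():
    go(.6128-.078*.983,-.240+.078*.186,.240,2.955); o=bot.observe(); d=np.array(o["position"][:2])-[.6128,-.240]; print("rel",(d@[.983,-.186]).round(4),(d@[.186,.983]).round(4))
E
python3 -c "
from h import *
rel()"
```

```text
t 25.2 pos [ 0.4817 -0.2155  0.2394] rpy [ 3.1416e+00 -7.0000e-04  2.9556e+00] F [-0.5  0.3  0. ] w -0.0 ff 0.0 q [ 0.19  0.62  0.16  1.99 -0.18  0.55  1.86]
shift cm [-5.53  0.03 -0.06] turn [ 0.    -0.001  0.001]
rel -0.1334 -0.0003
```

Advance 3 cm, which takes the tips to the groove, and check the force.

arm_command --deltas '[[[-0.4, 0, 0], [0, 0, 0], 0], [[-0.4, 0, 0], [0, 0, 0], 0], [[-0.4, 0, 0], [0, 0, 0], 0], [[-0.4, 0, 0], [0, 0, 0], 0], [[-0.4, 0, 0], [0, 0, 0], 0], [[-0.4, 0, 0], [0, 0, 0], 0], [[-0.4, 0, 0], [0, 0, 0], 0], [[0, 0, 0], [0, 0, 0], 0]]'

```text
clock: 26.0
position: [0.51, -0.2207, 0.2397]
tool_rot: [-3.142, 0.001, 2.956]
force: [-0.1, 0.4, 0.2]
grip_width: 0.0002
finger_force: 0.0
```

Run:
```python
from h import *
rel()
p=bot.grab_frame("side"); save(p,"s7.png",(280,170,400,260),6)
```

```text
t 26.0 pos [ 0.51   -0.2207  0.2397] rpy [-3.1415e+00  5.0000e-04  2.9560e+00] F [-0.1  0.4  0.2] w 0.0002 ff 0.0 q [ 0.19  0.65  0.16  1.91 -0.18  0.59  1.85]
shift cm [-2.66  0.01 -0.03] turn [-0.     0.001  0.001]
rel -0.1047 -0.0002
```

View pics/s7.png

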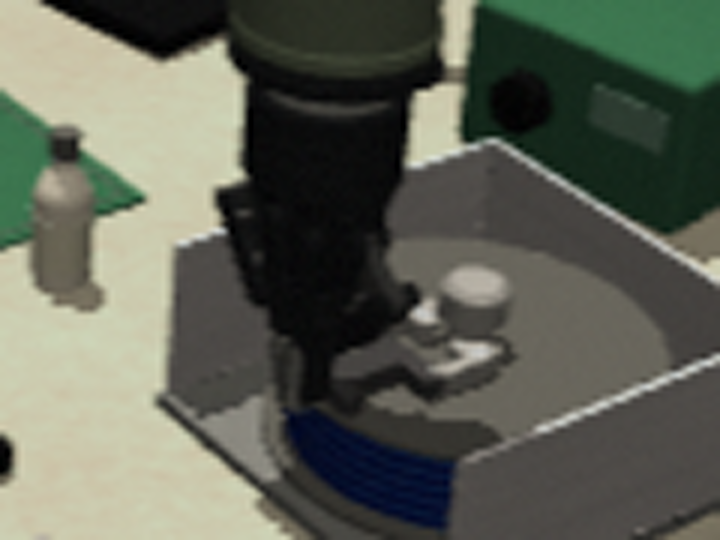

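The jaws are now straddling the spindle (475,310), with the clip flat and pushed by its bar. Keep pushing slowly.

arm_command --deltas '[[[-0.3, 0, 0], [0, 0, 0], 0], [[-0.3, 0, 0], [0, 0, 0], 0], [[-0.3, 0, 0], [0, 0, 0], 0], [[-0.3, 0, 0], [0, 0, 0], 0], [[-0.2, 0, 0], [0, 0, 0], 0], [[0, 0, 0], [0, 0, 0], 0]]'

```text
clock: 26.65
position: [0.522, -0.2233, 0.2394]
tool_rot: [3.141, -0.004, 2.955]
force: [-13.3, 2.5, 9.0]
grip_width: -0.0001
finger_force: 6.5
```

arm_command --deltas '[[[-0.2, 0, 0], [0, 0, 0], 0], [[-0.2, 0, 0], [0, 0, 0], 0], [[-0.2, 0, 0], [0, 0, 0], 0], [[0, 0, 0], [0, 0, 0], 0]]'

```text
clock: 27.05
position: [0.5287, -0.2245, 0.2395]
tool_rot: [3.141, -0.002, 2.956]
force: [-5.3, 1.1, 2.2]
grip_width: -0.0001
finger_force: 2.4
```

```bash
python3 -c "
from h import *
rel()"
```

```text
t 27.05 pos [ 0.5287 -0.2245  0.2395] rpy [ 3.1415e+00 -1.7000e-03  2.9556e+00] F [-5.3  1.1  2.2] w -0.0001 ff 2.4 q [ 0.18  0.68  0.16  1.86 -0.18  0.62  1.84]
shift cm [-0.75  0.04 -0.05] turn [ 0.    -0.002  0.001]
rel -0.0856 -0.0004
```

arm_command --deltas '[[[-0.2, 0, 0], [0, 0, 0], 0], [[-0.2, 0, 0], [0, 0, 0], 0], [[-0.2, 0, 0], [0, 0, 0], 0], [[0, 0, 0], [0, 0, 0], 0]]'

```text
clock: 27.45
position: [0.5355, -0.2255, 0.2398]
tool_rot: [-3.142, 0.001, 2.956]
force: [-1.1, -0.2, -0.2]
grip_width: -0.0
finger_force: 0.0
```

arm_command --deltas '[[[-0.2, 0, 0], [0, 0, 0], 0], [[0, 0, 0], [0, 0, 0], 0], [[0, 0, 0], [0, 0, 0], 0]]'

```text
clock: 27.75
position: [0.537, -0.2259, 0.2397]
tool_rot: [-3.142, 0.0, 2.956]
force: [-0.3, 0.1, 0.0]
grip_width: 0.0003
finger_force: 0.0
```

```bash
python3 -c "
from h import *
rel()
p=bot.grab_frame('side')
print([(round(r['p'],2),on_z(p,r['at'],.071).round(3)[:2]) for r in bot.mark_of('clip_seat',p)[:3]])"
```

```text
t 27.75 pos [ 0.537  -0.2259  0.2397] rpy [-3.1416e+00  1.0000e-04  2.9558e+00] F [-0.3  0.1  0. ] w 0.0003 ff 0.0 q [ 0.18  0.69  0.16  1.84 -0.18  0.63  1.84]
shift cm [ 0.09  0.02 -0.03] turn [-0.     0.     0.001]
rel -0.0772 -0.0002
[(0.76, array([ 0.629, -0.243])), (0.52, array([0.368, 0.134])), (0.34, array([ 0.352, -0.343]))]
```

The force built to about 13 N, dropped, then went to zero, as in a snap. Press on in small steps to feel the hard stop.

arm_command --deltas '[[[-0.1, 0, 0], [0, 0, 0], 0], [[0, 0, 0], [0, 0, 0], 0], [[0, 0, 0], [0, 0, 0], 0]]'

```text
clock: 28.15
position: [0.5379, -0.2261, 0.2397]
tool_rot: [-3.142, -0.0, 2.956]
force: [-0.2, 0.2, -0.0]
grip_width: -0.0001
finger_force: 0.0
```

arm_command --deltas '[[[-0.1, 0, 0], [0, 0, 0], 0], [[0, 0, 0], [0, 0, 0], 0], [[0, 0, 0], [0, 0, 0], 0]]'

```text
clock: 28.45
position: [0.5389, -0.2263, 0.2397]
tool_rot: [-3.142, -0.0, 2.956]
force: [-0.7, 0.6, 0.1]
grip_width: 0.0003
finger_force: 0.0
```

arm_command --deltas '[[[-0.1, 0, 0], [0, 0, 0], 0], [[0, 0, 0], [0, 0, 0], 0], [[0, 0, 0], [0, 0, 0], 0]]'

```text
clock: 28.75
position: [0.5399, -0.2265, 0.2397]
tool_rot: [-3.142, 0.0, 2.956]
force: [-0.2, 0.1, -0.3]
grip_width: -0.0002
finger_force: 0.0
```

arm_command --deltas '[[[-0.1, 0, 0], [0, 0, 0], 0], [[-0.1, 0, 0], [0, 0, 0], 0], [[0, 0, 0], [0, 0, 0], 0], [[0, 0, 0], [0, 0, 0], 0]]'

```text
clock: 29.15
position: [0.5408, -0.2267, 0.2395]
tool_rot: [3.141, -0.003, 2.955]
force: [-10.6, 2.5, 7.9]
grip_width: -0.0001
finger_force: 5.2
```

arm_command --deltas '[[[-0.1, 0, 0], [0, 0, 0], 0], [[0, 0, 0], [0, 0, 0], 0], [[0, 0, 0], [0, 0, 0], 0]]'

```text
clock: 29.45
position: [0.5412, -0.2269, 0.2394]
tool_rot: [3.141, -0.005, 2.955]
force: [-15.2, 3.7, 11.2]
grip_width: -0.0002
finger_force: 7.9
```

Run:
```python
from h import *
rel()
p=bot.grab_frame("side"); save(p,"s8.png",(300,180,400,255),7)
```

```text
t 29.45 pos [ 0.5412 -0.2269  0.2394] rpy [ 3.1411 -0.005   2.9552] F [-15.2   3.7  11.2] w -0.0002 ff 7.9 q [ 0.18  0.69  0.16  1.83 -0.18  0.64  1.84]
shift cm [ 0.52  0.04 -0.06] turn [ 0.001 -0.005  0.   ]
rel -0.0729 -0.0004
```

View pics/s8.png

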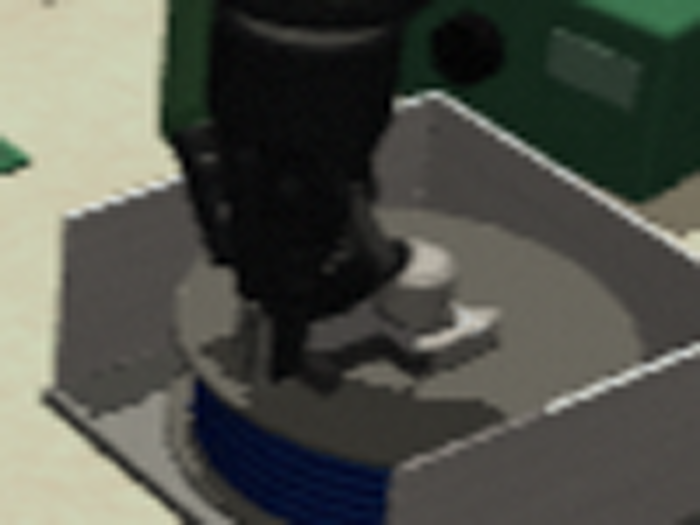

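The crop shows the clip flat with its jaws past both sides of the spindle. A stiff stop at -73 mm, 12–19 mm beyond where the jaws opened, means home. Back off, lift and step aside, then check numerically.

arm_command --deltas '[[[0.5, 0, 0], [0, 0, 0], 0], [[1, 0, 0], [0, 0, 0], 0], [[2, 0, 0], [0, 0, 0], 0], [[1.5, 0, 0], [0, 0, 0], 0], [[0, 0, -2], [0, 0, 0], 0], [[0, 0, -3], [0, 0, 0], 0], [[0, 0, -3], [0, 0, 0], 0], [[0, 2, -2], [0, 0, 0], 0], [[0, 4, 0], [0, 0, 0], 0], [[0, 4, 0], [0, 0, 0], 0], [[0, 4, 0], [0, 0, 0], 0], [[0, 4, 0], [0, 0, 0], 0], [[0, 3, 0], [0, 0, 0], 0], [[0, 0, 0], [0, 0, 0], 0], [[0, 0, 0], [0, 0, 0], 0]]'

```text
clock: 31.0
position: [0.5321, -0.0112, 0.3397]
tool_rot: [-3.141, 0.0, 2.957]
force: [-0.9, -1.2, -0.0]
grip_width: -0.0004
finger_force: 0.0
```

Run:
```python
from h import *
go(.5,0,.3,2.955)
for c in("top","side"):
    p=bot.grab_frame(c)
    for n,z in(("clip_seat",.071),("clip_neck",.071),("spindle",.065),("scraper_grip",.009),("spare_center",.008),("glue",0)):
        print(c,n,[(round(r["p"],2),on_z(p,r["at"],z).round(3)[:2]) for r in bot.mark_of(n,p)[:3]])
    if c=="top":
        # edges expected if home: outline of bridge/neck/bar vs. flange brightness, sampled along the clip axis
        g=cv2.cvtColor(p["frame"],cv2.COLOR_RGB2GRAY).astype(np.float32)
        u=np.array([.983,-.186]);v=np.array([.186,.983])
        def samp(xs,y):
            P=[[*(np.array([.6128,-.240])+x*u+y*v),.077] for x in xs]; q=proj(p,P).astype(np.float32)
            return cv2.remap(g,q[:,:1],q[:,1:],cv2.INTER_LINEAR)[:,0].round().astype(int)
        xs=np.arange(-.090,-.003,.003)
        print((xs*1000).astype(int).tolist())
        for y in(-.018,0,.018,-.026,.026): print(y,samp(xs,y).tolist())
        for y in(-.027,.027): xs2=np.arange(-.03,.045,.003); print("jaw",y,samp(xs2,y).tolist())
```

```text
t 31.0 pos [ 0.5321 -0.0112  0.3397] rpy [-3.1415e+00  1.0000e-04  2.9569e+00] F [-0.9 -1.2 -0. ] w -0.0004 ff 0.0 q [-0.23  0.47  0.19  1.92 -0.12  0.77  1.41]
shift cm [3.36 0.51 3.97] turn [-0.     0.     0.002]
top clip_seat [(0.87, array([ 0.616, -0.248]))]
top clip_neck [(0.58, array([ 0.579, -0.232]))]
top spindle [(0.71, array([ 0.616, -0.245]))]
top scraper_grip [(0.96, array([ 0.358, -0.518])), (0.89, array([ 0.271, -0.236]))]
top spare_center [(0.51, array([0.558, 0.271]))]
top glue [(0.7, array([0.56 , 0.267])), (0.22, array([ 0.593, -0.239]))]
[-90, -87, -83, -80, -77, -74, -71, -68, -65, -62, -59, -56, -53, -50, -47, -44, -41, -38, -35, -32, -29, -26, -23, -20, -17, -14, -11, -8, -5]
-0.018 [105, 105, 107, 105, 106, 106, 109, 85, 43, 56, 78, 79, 95, 106, 109, 107, 108, 106, 104, 107, 115, 73, 23, 88, 79, 75, 75, 57, 64]
0 [108, 110, 109, 107, 107, 110, 112, 103, 52, 72, 80, 76, 79, 77, 78, 77, 76, 79, 77, 74, 76, 79, 77, 78, 77, 69, 51, 71, 124]
0.018 [100, 110, 115, 112, 109, 110, 110, 118, 45, 79, 77, 75, 87, 107, 108, 106, 106, 106, 107, 108, 114, 89, 41, 55, 78, 77,
[... 190 characters left out ...]
4, 92, 105, 109, 104, 101, 107, 111, 109, 106, 108, 107, 107, 104, 109, 111, 105, 31, 80, 76, 96, 143, 172, 170]
jaw -0.027 [110, 84, 47, 65, 85, 129, 165, 167, 174, 175, 176, 176, 176, 177, 177, 173, 152, 142, 154, 130, 101, 103, 103, 104, 103]
jaw 0.027 [110, 113, 39, 75, 74, 104, 141, 167, 163, 159, 167, 166, 158, 163, 164, 165, 156, 115, 130, 122, 104, 105, 105, 106, 107]
side clip_seat [(0.69, array([ 0.62 , -0.241]))]
side clip_neck []
side spindle [(0.65, array([ 0.623, -0.246]))]
side scraper_grip [(0.9, array([ 0.284, -0.234])), (0.75, array([ 0.363, -0.53 ])), (0.53, array([ 0.443, -0.06 ]))]
side spare_center [(0.7, array([0.576, 0.255]))]
side glue [(0.49, array([0.576, 0.001]))]
```

The outline fits home: bar rear at about -67 mm, bridge rear at -25, and jaw tips at about +26 from the spindle. The scraper is on the bench and the bystanders are undisturbed. Hand in.

```bash
python3 -c "
from workcell import bot
print(bot.job_done())"
```

```text
the job is handed in; nothing more can be done
None
```

I handed the job in at about 31 s with the clip home in the spindle groove and the scraper flat on the bench at about (0.43, -0.06); no bystander was touched as far as the cameras show, and no verdict came back.

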